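Right the keeled-over varnish tin and file it in the supply corner

TASK

The flat craft tin has keeled over and lies propped with its top end against the white upright panel. Push its foot in so that its top end rides up the panel until the tin stands upright with its back against the panel, then move it along the panel and press it gently home against the end stop, and leave it standing there snug in the corner. Go gently on the panel and the stop, and leave the other things on the table alone.

Things in the scene. Friction and masses are not known exactly. Their poses are not given: they have to be found in the camera images.
- tin: Flat oblong bare-metal tin, pale label, low black cap (28 mm wide) mid-top. 100 mm wide (its x), 50 deep (y), 180 tall (z, to the cap), 0.3 to 0.6 kg, evenly spread. Origin: centre of underside. At the start it leans 42 degrees off upright: +y edge of its underside on the table, +y edge of its top on the panel. Too wide to pinch across x; standing, it can be pinched across y above the panel.
- corner: White smooth upright panel, fixed: 340 mm long, 15 thick, 140 high, carrying the end stop at one end. Origin: on the table, at the panel's face and its stop end. The face is the plane y = 0 and faces -y; it runs from x = 0 to -340 mm; z up. A tin standing home has parallel axes and its origin at y -25, z 0 mm. Panel and stop are slick: under half the friction of the table.
- tape: Bystander: cardboard-brown roll of tape lying flat, 84 mm across, 24 mm high. Origin: centre of its underside.
- glue_jar: Bystander: white glue jar, 64 mm across, 85 mm high, behind the panel. Origin: centre of its underside.
- pot: Bystander: white pot, 72 mm across, 95 mm high, behind the panel. Origin: centre of its underside.
- die: Bystander: black cutting die on a plywood base, 130 x 90 x 24 mm, lying flat behind the panel. Origin: centre of its underside.
- tin_foot (a point): Middle of the -y edge of the tin's underside, the edge farthest from the panel; axes as the tin's. While the tin leans, its underside overhangs, facing away from the panel and down, and this edge is 33 mm above the table. Pushed here or lower towards the panel, the foot slides in and the top edge slides up the panel; from about 16 degrees off upright the tin drops onto its underside by itself.
- end_stop: End stop: clamp rail on the panel's back (origin and axes as the corner's) with an upright white fin, 12 mm thick, 130 high, standing out 55 mm from the panel's face. The fin's face looks to -x; it is clamped firmly anywhere from x = 0 to x = -30 mm, differently each time, and this is not measured: feel or look for it. The tin is home with its +x side on the fin (tin origin 50 mm from the fin's face).
There are look-alikes about, which are no part of the job. There is more than one size of the tin; the job needs the smaller.

How it is judged:
By the outcome, as a careful person would: the job done as asked, in the order asked, and still so for the second after the job is handed in, with the robot touching nothing.
It also fails if it takes over 70 s, if anything falls off the work surface, if the arm or the gripper's body presses on something with over 40 N, if the wrist force passes 120 N, or if a joint passes its speed limit or range.

ROBOT

A 6-joint arm with a two-finger parallel gripper is mounted at the origin on the work surface. World frame = base frame: x ahead of the robot, y to its left, z up, the work surface at z = 0. Lengths are in m, angles in rad, forces in N, time in s.
With the tool pointing down it reaches from about 0.35 to 0.775 m from the base axis. Payload 5.5 kg.
Tool frame: the origin (TCP) lies midway between the tips of the shut fingers; the grasp point (between the pads) lies grip_point_offset behind it (grip_point_offset is the distance from the TCP to the grasp point, in m); z points along the fingers, y is the direction in which the jaws open and shut (so a half turn about z gives the same grasp; the last joint's range is limited). The gripper opens to 85 mm and grips with 20 to 120 N. Pads are 22 mm wide; open, the fingers measure 114 mm over their backs; the gripper's body (76 mm by 85 mm) begins 54 mm behind the grasp point. The pads swing forward as they close: fully open they stand 13 mm farther back than shut.
Start: joints at [-1.261, 0.313, 0.046, 1.304, 0, 1.431], TCP at [0.25, -0.518, 0.204] pointing down, gripper open.
Joint ranges: [-2.76, 2.76], [-0.86, 1.69], [-1.03, 1.26], [-2.2, 2.34], [-1.47, 1.5], [-3.14, 3.14]. Speed limits (rad/s): [2.57, 2.57, 3.14, 3.14, 3.14, 3.14].

INTERFACE

Orientations are given as a unit quaternion [w, x, y, z].
In Python, from workcell import * gives the robot as it stands.
- The arm moves only by the tool send_rows, never from a script. Its argument "series" is one flat list of numbers, 7 for each row, row after row: the shift along the tool's x, y, z in cm, then the turn, a rotation vector about the tool's x, y, z in degrees, then the opening, from 0 (shut) to 1 (fully open). A call has 1 to 10 rows; each row is the pose to reach, as a shift and turn from the pose commanded when the call began, along the tool's axes at that moment; what a row does not reach only later rows make up. A row lasts 1/12 s, in which the tool goes at most 41.7 mm and 7.16 degrees, less where a joint would pass 70% of its speed; a pose out of reach is approached as far as the arm can. A call with a gripper value outside its range is refused whole. The fingers move at their own pace and stop on an object; "newtons" is the grip in N (left out, the last holds). Time passes only in rows, so rows that repeat a pose let the fingers close. It gives the time, the measured TCP pose, the force and the opening at its end, in the units of the state.
- get_state(): the state, without advancing time (a new reading comes with each control period).
- read_camera(name): name is "side" or "top"; returns the picture (480x640x3 uint8, blue, green, red); there is no depth.
- camera_info(name): a dict with "K" (3x3 intrinsics, pixels), "xyz" and "attitude" of the camera in the world. Camera axes: x right, y down, z forward; pixel columns grow to the right and rows downward; lengths in m; the calibration is good to about 2 mm. A picture is of the moment at which its call begins. camera_info takes no time and is no camera call.
- hand_in(): hands the job in, once; it reports no verdict.
Trained networks look in the newest picture that a camera, given by its name, has taken for a name from the list of things; names that differ only in an ending like _2 or _b are one class to them, and where a whole thing is asked for, a point or a joint stands for the part that bears it (a point fixed in the world has none). Each returns a list of dicts, best first, with "p" (0 to 1); they miss things now and then, are a little off and sometimes report something else, mostly with a low value. They report only what shows in the picture. A call takes as long as a camera call. They do not tell look-alikes from the thing itself.
- silhouettes(camera, label): "pixels" (480x640 bool, what is visible of it) and "box" ([left, top, width, height] in pixels, round what is visible of it).
The state is a dict: "clock": time; "joint_pos": joint angles; "qvel": joint speeds; "tau": joint torques, N m; "tcp_pos": TCP position; "orientation": TCP orientation; "wrist_force": force on the tool from outside, world axes, zero at the start; "ft_torque": the same for the moment, N m; "finger_gap": finger opening in m.
Only numpy, scipy, OpenCV 4.12 (cv2) and the standard library are available. Lean on these libraries where they do the work, as an engineer would, in place of code of your own. Each camera call takes 0.05 s, during which the arm holds its last target. There are 200 camera calls.

## Working session

There is one attempt and no reset: what is moved stays moved. The work goes in short steps, Python scripts to look and compute and a tool call to move; the robot and the scene stay as the last step left them, time stands still between calls to the robot, and variables do not carry over. Pictures are saved under pics/ and viewed, about 8 in all and at most 12, crops included, and the job is handed in when it is done.

Besides the shell and the picture viewer there is one more tool, called after "Emit:" as name(argument=value, ...) on one line, values as JSON. send_rows: Moves the arm, as the interface text tells. Its arguments: {"type":"object","properties":{"series":{"type":"array"},"newtons":{"type":"number"}},"required":["series"]}

```bash
mkdir -p pics; ls
python3 - <<'E'
from workcell import *
import cv2,numpy as np
print(get_state())
for n in("side","top"):
    cv2.imwrite(f"pics/{n}0.png",read_camera(n)); print(n,camera_info(n))
    for l in("tin","corner","end_stop","tape"):
        for d in silhouettes(n,l): print(n,l,round(d["p"],2),d["box"])
try: print(grip_point_offset)
except Exception as e: print(e)
E
```

```text
pics
{'clock': 0.0, 'joint_pos': array([-1.26062442e+00,  3.14013488e-01,  4.49624143e-02,  1.30358313e+00,
        1.83990474e-05,  1.43120557e+00]), 'qvel': array([ 0.00098523, -0.00040911, -0.00051015,  0.00036589,  0.00129579,
       -0.000478  ]), 'tau': array([-1.24599523e-03, -4.80614913e+01,  2.98538929e+01,  1.90518686e-02,
       -4.01173875e-04,  6.62350431e-06]), 'tcp_pos': array([ 0.24981096, -0.51727613,  0.20289469]), 'orientation': array([-9.16381232e-04,  9.74820166e-01,  2.22990582e-01, -6.91156745e-05]), 'wrist_force': array([-0.45277644, -0.27356157, -0.45846116]), 'ft_torque': array([-0.00075438,  0.00210245, -0.01832142]), 'finger_gap': 0.08559394567793391}
side {'K': array([[457.29561866,   0.        , 309.56146092],
       [  0.        , 457.29561866, 233.23546541],
       [  0.        ,   0.        ,   1.        ]]), 'xyz': array([0.38381991, 0.67434233, 0.69721894]), 'attitude': array([ 0.03955155, -0.09737291,  0.92183918, -0.37305056])}
side tin 0.76 [287.8, 198.2, 72.8, 36.5]
side tin 0.69 [358.8, 122.1, 110.3, 90.9]
side tin 0.23 [219.5, 189.9, 196.8, 140.5]
side corner 0.63 [217.4, 189.3, 203.3, 139.8]
side end_stop 0.73 [216.5, 189.3, 39.9, 70.8]
side end_stop 0.34 [292.0, 197.5, 69.0, 37.4]
side tape 0.63 [264.6, 172.1, 34.3, 30.7]
top {'K': array([[462.8483993 ,   0.        , 316.2833409 ],
       [  0.        , 462.8483993 , 240.45593645],
       [  0.        ,   0.        ,   1.        ]]), 'xyz': array([0.44428309, 0.05758915, 0.8460632 ]), 'attitude': array([ 0.01904895, -0.70102489,  0.7125226 , -0.02264494])}
top tin 0.8 [265.5, 207.2, 99.2, 69.4]
top tin 0.76 [398.0, 263.8, 168.9, 148.1]
top corner 0.89 [225.5, 125.7, 88.3, 224.8]
top end_stop 0.9 [259.8, 121.3, 55.6, 54.0]
top end_stop 0.69 [226.4, 125.7, 88.7, 226.2]
top tape 0.64 [376.5, 146.2, 50.7, 47.2]
0.0187
```

View pics/top0.png

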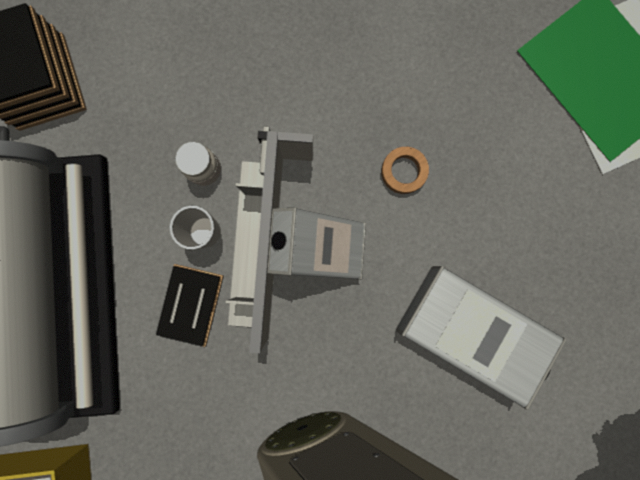

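View pics/side0.png

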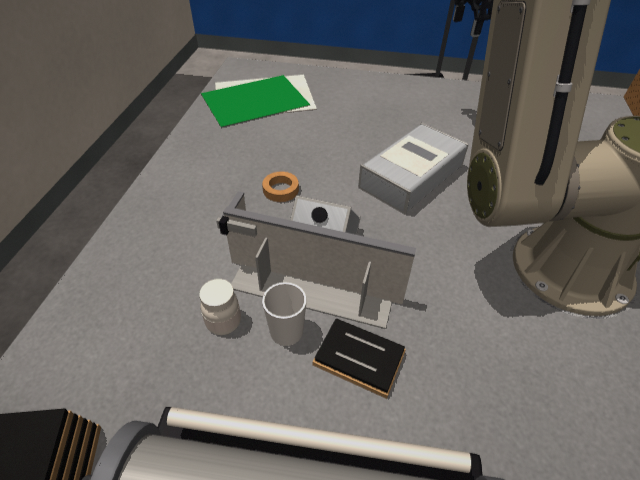

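The top view shows two tins: one leaning on the panel at about (315,243), and one lying free at about (482,337). The leaning one fits: it is propped on the panel and looks the smaller. I'll confirm that in an enlarged crop.

```bash
cat > h.py <<'E'
import numpy as np,cv2
from workcell import *
from scipy.spatial.transform import Rotation as R
def rot(q): return R.from_quat([q[1],q[2],q[3],q[0]]).as_matrix()
def px2w(cam,uv,z):
    c=camera_info(cam);d=rot(c["attitude"])@np.linalg.inv(c["K"])@[uv[0],uv[1],1]
    return c["xyz"]+d*(z-c["xyz"][2])/d[2]
def w2px(cam,p):
    c=camera_info(cam);v=c["K"]@(rot(c["attitude"]).T@(np.array(p)-c["xyz"]));return v[:2]/v[2]
E
python3 - <<'E'
from h import *
im=cv2.imread("pics/top0.png")
cv2.imwrite("pics/c1.png",cv2.resize(im[115:365,220:400],None,fx=3.2,fy=2.4*1.0,interpolation=cv2.INTER_CUBIC) if 0 else cv2.resize(im[115:365,220:470],(600,600),interpolation=cv2.INTER_CUBIC))
# big lying tin size: visible corners
for uv in [(443,267),(563,340),(526,407),(403,330)]: print(px2w("top",uv,.06).round(3))
m=silhouettes("top","tin")
E
```

```text
[ 0.442 -0.161  0.06 ]
[ 0.316 -0.359  0.06 ]
[ 0.207 -0.292  0.06 ]
[ 0.337 -0.09   0.06 ]
```

View pics/c1.png

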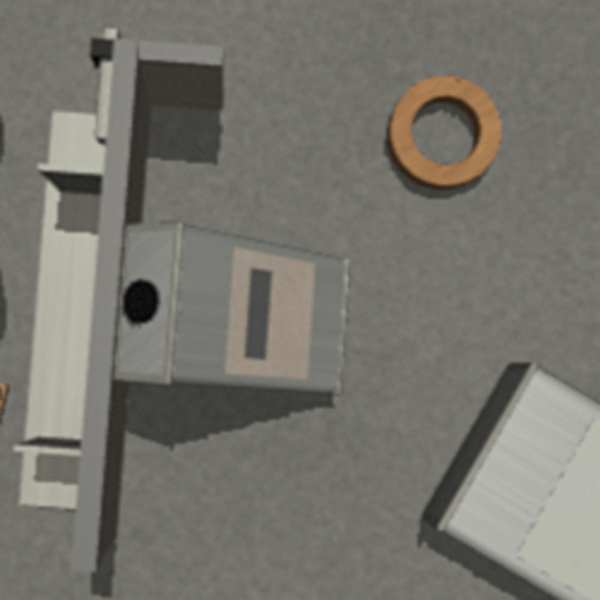

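The lying tin measures about 235 x 120 mm, so it is the bigger one. The leaning tin (crop: cap at (141,300), foot edge (347,262)–(335,395)) is the one meant. The fin's face edge is around (137–223, 64) in the crop.

Run:
```python
from h import *
f=lambda c,z:px2w("top",(c[0]/2.4+220,c[1]/2.4+115),z)
a=f((137,42),.14);b=f((99,570),.14)
print("panel",a,b,np.linalg.norm(a-b))
# corner frame: x axis from b to a
x=(a-b)/np.linalg.norm(a-b);y=np.cross([0,0,1],x)
print("x",x,"y",y, "yaw",np.degrees(np.arctan2(x[1],x[0])))
L=lambda p:np.round([(p-a)@x*1000,(p-a)@y*1000],1)
for n,c,z in[("fin in",(140,62),.13),("fin out",(222,65),.13),("fin far",(222,46),.13),("foot1",(347,262),.033),("foot2",(335,395),.033),("cap",(141,300),.15),("tape",(445,132),.024)]:
    p=f(c,z);print(n,p.round(4),L(p))
h=.170
for hh in(.165,.17,.175):
  for c in((182,222),(168,382)):print(hh,L(f(c,hh*np.cos(.733)+.033)))
print(rot(get_state()["orientation"]).round(3))
```

```text
panel [0.65439986 0.11161651 0.14      ] [0.31829021 0.13928567 0.14      ] 0.3372466199227327
x [ 0.99662868 -0.08204429  0.        ] y [ 0.08204429  0.99662868 -0.        ] yaw -4.706081292259106
fin in [0.6441 0.1106 0.13  ] [-10.2  -1.9]
fin out [0.6413 0.057  0.13  ] [ -8.6 -55.5]
fin far [0.6539 0.0568 0.13  ] [  4.  -54.7]
foot1 [ 0.5197 -0.0326  0.033 ] [-122.4 -154.8]
foot2 [ 0.4224 -0.0217  0.033 ] [-220.3 -151.9]
cap [0.4869 0.1102 0.15  ] [-166.8  -15.1]
tape [ 0.617  -0.1092  0.024 ] [ -19.1 -223.2]
0.165 [-116.7  -37.7]
0.165 [-216.8  -35.9]
0.17 [-117.1  -37.9]
0.17 [-216.7  -36.1]
0.175 [-117.6  -38.1]
0.175 [-216.6  -36.2]
[[ 0.901  0.435  0.   ]
 [ 0.435 -0.901 -0.   ]
 [-0.     0.    -1.   ]]
```

```bash
cat >> h.py <<'E'
A=np.array([.6544,.1116,0]);X=np.array([.99663,-.08204,0]);Y=np.array([.08204,.99663,0]);Z=np.array([0,0,1.])
C=np.c_[X,Y,Z]
def toc(p): return C.T@(np.array(p)-A)*1000
def now():
    s=get_state();return toc(s["tcp_pos"]).round(1),(C.T@s["wrist_force"]).round(1),round(s["clock"],2),round(s["finger_gap"]*1000,1)
def go(p,kind,tilt=33):
    t=np.radians(tilt);s,c=np.sin(t),np.cos(t)
    if kind=="push": Rt=np.array([[0,c,s],[1,0,0],[0,s,-c]]).T
    else: Rt=np.array([[-1,0,0],[0,1,0],[0,0,-1.]]).T
    st=get_state();R0=rot(st["orientation"])
    d=R0.T@(A+C@(np.array(p)/1000)-st["tcp_pos"])*100
    r=np.degrees(R.from_matrix(R0.T@C@Rt).as_rotvec())
    print(p,"shift cm",d.round(2),"rot deg",r.round(1))
E
python3 - <<'E'
from h import *
print(now());go((-165,-200,150),"push");go((-165,-185,10),"push")
E
```

```text
(array([-351.4, -660.5,  203.8]), array([-0.6, -0.6,  0.6]), 0.55, 85.3)
(-165, -200, 150) shift cm [ 39.42 -30.23   5.38] rot deg [ 17.1  29.9 -57.8]
(-165, -185, 10) shift cm [ 40.18 -31.53  19.38] rot deg [ 17.1  29.9 -57.8]
```

Emit:
send_rows(series=[4,-3,0,1.7,3,-5.8,0.55,8,-6,0,3.4,6,-11.6,0.55,12,-9,0,5.1,9,-17.4,0.55,16,-12,0,6.8,12,-23.2,0.55,20,-15,0,8.5,15,-29,0.55,24,-18,0,10.2,18,-34.8,0.55,28,-21,0,12,21,-40.6,0.55,32,-24,0,13.7,24,-46.4,0.55,35,-27,0,15.4,27,-52,0.55,38,-29,0,17.1,29.9,-57.8,0.55])

```text
clock: 1.38
tcp_pos: [0.4393, -0.1451, 0.2041]
orientation: [-0.192, 0.704, 0.651, 0.209]
wrist_force: [1.3, 0.4, 0.3]
finger_gap: 0.0468
```

Run:
```python
from h import *
print(now());go((-165,-190,100),"push");go((-165,-185,12),"push")
```

```text
(array([-193.3, -273.4,  204.1]), array([1.3, 0.5, 0.3]), 1.38, 46.8)
(-165, -190, 100) shift cm [ 1.31  2.84 13.27] rot deg [-0.  -0.1  0.2]
(-165, -185, 12) shift cm [-3.08  2.83 20.92] rot deg [-0.  -0.1  0.2]
```

Emit:
send_rows(series=[0.5,1,3,0,0,0,0.55,1,2,6,0,0,0,0.55,1.2,2.8,9,0,0,0,0.55,1.3,2.8,12,0,0,0,0.55,1.3,2.8,13.2,0,0,0,0.55,0.2,2.8,15.2,0,0,0,0.55,-0.8,2.8,17,0,0,0,0.55,-1.8,2.8,18.7,0,0,0,0.55,-2.7,2.8,20.2,0,0,0,0.55,-2.9,2.8,20.7,0,0,0,0.55])

```text
clock: 2.22
tcp_pos: [0.4729, -0.0602, 0.0123]
orientation: [-0.193, 0.705, 0.649, 0.208]
wrist_force: [0.9, 0.2, -0.1]
finger_gap: 0.0466
```

Run:
```python
from h import *
print(now());go((-165,-150,12),"push");go((-165,-100,12),"push")
cv2.imwrite("pics/s2.png",cv2.resize(read_camera("top")[115:415,220:620],None,fx=2,fy=2))
```

```text
(array([-166.8, -186.1,   12.3]), array([ 0.9,  0.3, -0.1]), 2.22, 46.6)
(-165, -150, 12) shift cm [3.01 0.18 1.99] rot deg [-0.1 -0.  -0.1]
(-165, -100, 12) shift cm [7.2  0.18 4.71] rot deg [-0.1 -0.  -0.1]
```

View pics/s2.png

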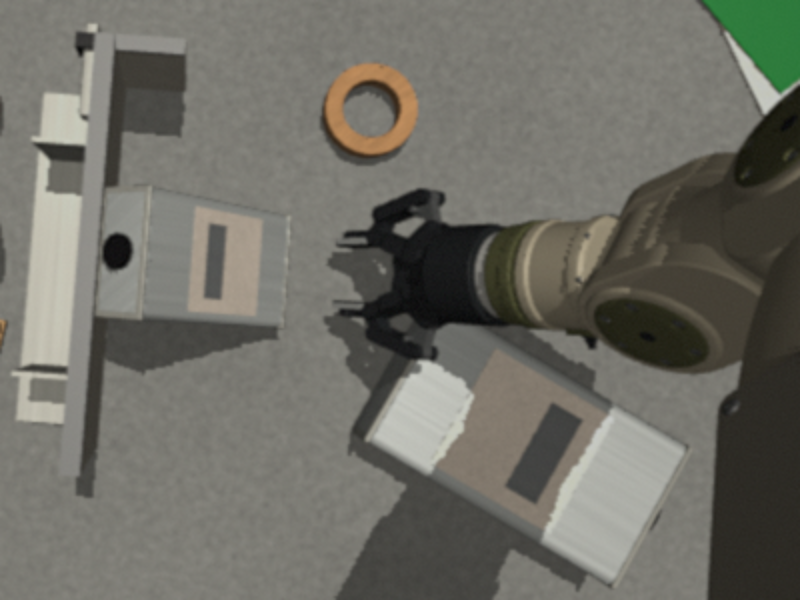

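The fingers (340,238)/(335,303) are centred in front of the foot edge (290,215)–(280,325), so I'll start pushing gently.

Emit:
send_rows(series=[0.5,0.05,0.33,0,0,0,0.55,1,0.1,0.65,0,0,0,0.55,1.5,0.1,0.98,0,0,0,0.55,2,0.1,1.3,0,0,0,0.55,2.4,0.1,1.56,0,0,0,0.55,2.7,0.1,1.75,0,0,0,0.55,3,0.1,1.95,0,0,0,0.55,3.3,0.1,2.15,0,0,0,0.55,3.6,0.1,2.34,0,0,0,0.55,3.9,0.1,2.54,0,0,0,0.55])

```text
clock: 3.1
tcp_pos: [0.4788, -0.0142, 0.0142]
orientation: [-0.192, 0.705, 0.65, 0.209]
wrist_force: [-0.7, -0.8, -0.6]
finger_gap: 0.0468
```

Run:
```python
from h import *
print(now());go((-165,-100,12),"push")
```

```text
(array([-164.7, -139.8,   14.2]), array([-0.6, -0.9, -0.6]), 3.1, 46.8)
(-165, -100, 12) shift cm [ 3.22 -0.03  2.35] rot deg [ 0.   0.1 -0. ]
```

Emit:
send_rows(series=[0.3,0,0.23,0,0,0,0.55,0.6,0,0.46,0,0,0,0.55,0.9,0,0.68,0,0,0,0.55,1.2,0,0.9,0,0,0,0.55,1.5,0,1.1,0,0,0,0.55,1.8,0,1.3,0,0,0,0.55,2.1,0,1.5,0,0,0,0.55,2.4,0,1.7,0,0,0,0.55,2.7,0,1.9,0,0,0,0.55,3,0,2.1,0,0,0,0.55])

```text
clock: 3.93
tcp_pos: [0.4817, 0.0223, 0.0128]
orientation: [-0.192, 0.705, 0.65, 0.208]
wrist_force: [0.1, -4.2, -1.1]
finger_gap: 0.0473
```

Run:
```python
from h import *
print(now());go((-165,-85,12),"push")
cv2.imwrite("pics/s3.png",cv2.resize(read_camera("top")[115:365,220:520],None,fx=2,fy=2))
```

```text
(array([-164.8, -103.1,   12.8]), array([ 0.5, -4.2, -1.1]), 3.93, 47.3)
(-165, -85, 12) shift cm [ 1.48 -0.02  1.05] rot deg [-0.   0.1 -0. ]
```

View pics/s3.png

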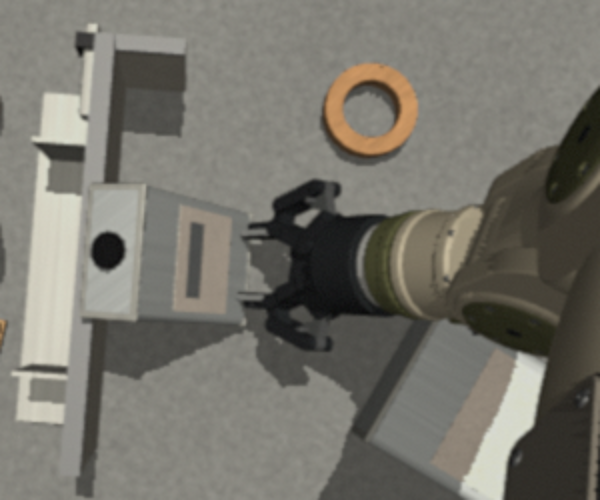

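The foot is sliding in and the top edge is riding up the panel, at about 4 N with no yaw. I'll carry on.

Emit:
send_rows(series=[0.2,0,0.14,0,0,0,0.55,0.4,0,0.28,0,0,0,0.55,0.6,0,0.42,0,0,0,0.55,0.8,0,0.56,0,0,0,0.55,1,0,0.68,0,0,0,0.55,1.2,0,0.8,0,0,0,0.55,1.4,0,0.93,0,0,0,0.55,1.6,0,1.06,0,0,0,0.55,1.8,0,1.19,0,0,0,0.55,2,0,1.32,0,0,0,0.55])

```text
clock: 4.82
tcp_pos: [0.4837, 0.0461, 0.0127]
orientation: [-0.192, 0.705, 0.65, 0.209]
wrist_force: [-0.4, -4.1, -1.6]
finger_gap: 0.0469
```

Run:
```python
from h import *
print(now());go((-165,-60,12),"push")
cv2.imwrite("pics/s4.png",cv2.resize(read_camera("top")[115:365,220:520],None,fx=2,fy=2))
```

```text
(array([-164.7,  -79.3,   12.7]), array([-0. , -4.1, -1.6]), 4.82, 46.9)
(-165, -60, 12) shift cm [ 1.58 -0.03  1.11] rot deg [-0.   0.1 -0. ]
```

View pics/s4.png

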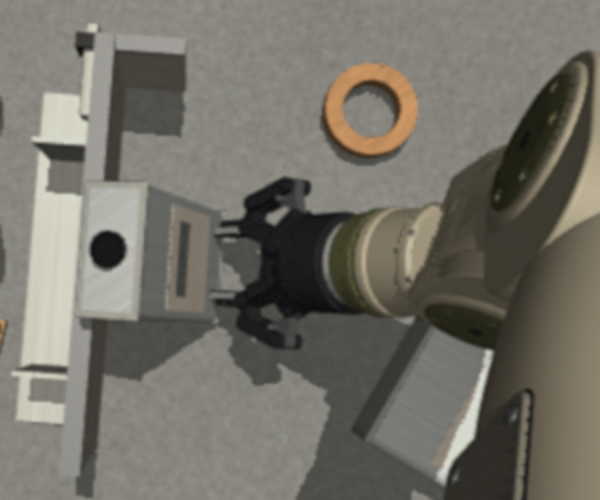

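Emit:
send_rows(series=[0.12,0,0.08,0,0,0,0.55,0.24,0,0.16,0,0,0,0.55,0.36,0,0.24,0,0,0,0.55,0.48,0,0.32,0,0,0,0.55,0.6,0,0.4,0,0,0,0.55,0.72,0,0.48,0,0,0,0.55,0.84,0,0.56,0,0,0,0.55,0.96,0,0.63,0,0,0,0.55,1.08,0,0.7,0,0,0,0.55,1.08,0,0.7,0,0,0,0.55])

```text
clock: 5.7
tcp_pos: [0.4848, 0.059, 0.0128]
orientation: [-0.192, 0.705, 0.65, 0.209]
wrist_force: [-0.4, -2.3, -0.5]
finger_gap: 0.0471
```

Run:
```python
from h import *
print(now());go((-165,-60,12),"push")
cv2.imwrite("pics/s5.png",np.hstack([cv2.resize(read_camera("top")[165:315,230:380],(400,400)),cv2.resize(read_camera("side")[140:290,240:390],(400,400))]))
```

```text
(array([-164.7,  -66.3,   12.8]), array([-0.2, -2.3, -0.5]), 5.7, 47.1)
(-165, -60, 12) shift cm [ 0.49 -0.03  0.41] rot deg [-0.  0. -0.]
```

View pics/s5.png

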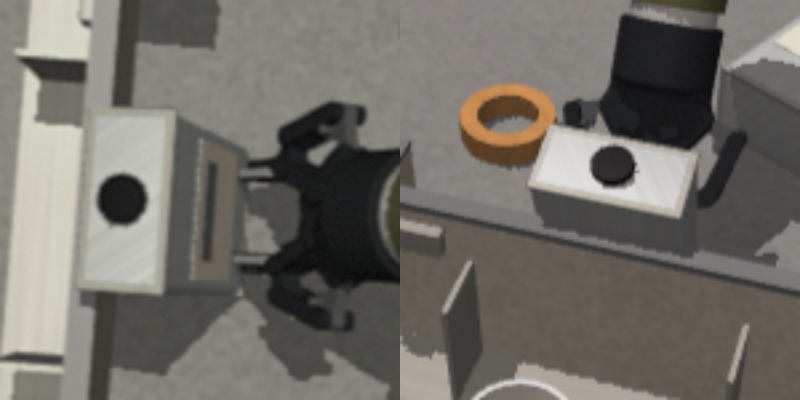

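The tin is nearly upright in both views, with its back edge just in front of the panel top. I'll press it home towards the panel in small steps.

Emit:
send_rows(series=[0.08,0,0.05,0,0,0,0.55,0.17,0,0.11,0,0,0,0.55,0.25,0,0.16,0,0,0,0.55,0.34,0,0.22,0,0,0,0.55,0.42,0,0.27,0,0,0,0.55,0.42,0,0.27,0,0,0,0.55])

```text
clock: 6.3
tcp_pos: [0.4852, 0.0638, 0.0128]
orientation: [-0.192, 0.705, 0.65, 0.209]
wrist_force: [-1.2, -3.4, -2.3]
finger_gap: 0.047
```

Run:
```python
from h import *
print(now())
for z in(.165,.172,.178):
  for c in((93,110),(80,290),(177,110),(165,290)):
    print(z,toc(px2w("top",(c[0]/2.6667+230,c[1]/2.6667+165),z)).round(1))
```

```text
(array([-164.7,  -61.5,   12.8]), array([-0.9, -3.5, -2.3]), 6.3, 47.0)
0.165 [-119.     7.7  165. ]
0.165 [-218.9    7.6  165. ]
0.165 [-116.   -38.8  165. ]
0.165 [-215.8  -39.   165. ]
0.172 [-119.9    6.9  172. ]
0.172 [-218.7    6.8  172. ]
0.172 [-116.9  -39.1  172. ]
0.172 [-215.7  -39.4  172. ]
0.178 [-120.7    6.2  178. ]
0.178 [-218.6    6.1  178. ]
0.178 [-117.7  -39.4  178. ]
0.178 [-215.6  -39.6  178. ]
```

Run:
```python
from h import *
for v in(155,200,290):print(toc(px2w("top",(245/2.6667+230,v/2.6667+165),.01)).round(1))
im=read_camera("top");cv2.imwrite("pics/s6.png",cv2.resize(im[190:310,245:365],(600,600),interpolation=cv2.INTER_CUBIC))
print(now())
```

```text
[-123.3  -79.7   10. ]
[-153.9  -81.7   10. ]
[-214.7  -85.7   10. ]
(array([-164.7,  -61.5,   12.8]), array([ 0.3, -2.2, -1.4]), 6.35, 47.3)
```

View pics/s6.png

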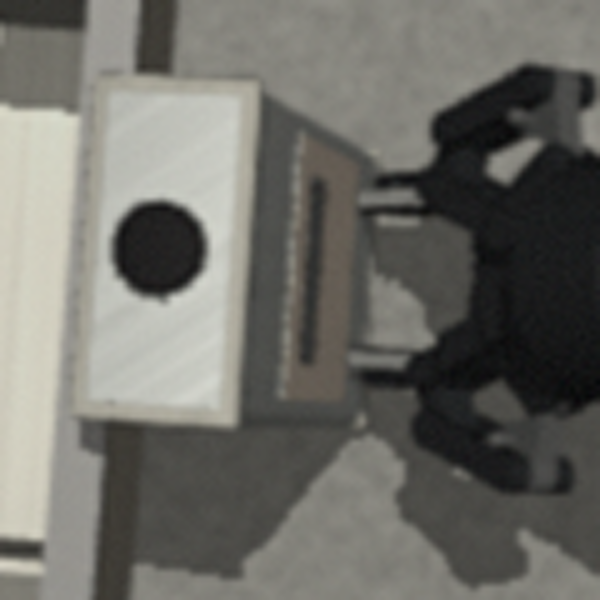

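Run:
```python
from h import *
w=lambda c:A+C@(np.array(c)/1000)
print("s2 tcp px",w2px("top",w((-166.8,-186.1,12.3))), "seen tips (390,234),(387.5,266)")
print("tips at z20",toc(px2w("top",(390,234),.02)),toc(px2w("top",(387.5,266),.02)))
print("now tcp px",w2px("top",w(now()[0])), "crop",(w2px("top",w(now()[0]))-[245,190])*5)
for n,c,z in[("footR",(375,155),.01),("footL",(358,430),.01),("backR",(97,75),.172),("backL",(78,420),.172),("frontR",(260,82),.175),("frontL",(238,425),.175)]:
  print(n,toc(px2w("top",(c[0]/5+245,c[1]/5+190),z)).round(1))
```

```text
s2 tcp px [379.19825026 250.83649273] seen tips (390,234),(387.5,266)
tips at z20 [-135.76652658 -202.61099353   20.        ] [-193.18598611 -201.38028109   20.        ]
now tcp px [310.32609275 245.11355051] crop [326.63046374 275.56775257]
footR [-119.7  -76.1   10. ]
footL [-219.4  -76.4   10. ]
backR [-118.1    7.7  172. ]
backL [-219.     5.9  172. ]
frontR [-117.4  -40.2  175. ]
frontL [-217.4  -40.7  175. ]
```

The fingertips sit about 15 mm behind the TCP at this opening, so the foot is still at y ≈ -76 mm and the tin leans about 11°, held by the push. I'll back off so it drops flat, then slide it in.

Emit:
send_rows(series=[-0.2,0,-0.13,0,0,0,0.55,-0.5,0,-0.33,0,0,0,0.55,-1,0,-0.65,0,0,0,0.55,-1.2,0,-0.5,0,0,0,0.55,-1.2,0,-0.5,0,0,0,0.55,-1.2,0,-0.5,0,0,0,0.55])

```text
clock: 6.85
tcp_pos: [0.4842, 0.0507, 0.0103]
orientation: [-0.192, 0.706, 0.649, 0.209]
wrist_force: [-0.2, 1.0, -0.1]
finger_gap: 0.0466
```

Run:
```python
from h import *
im=read_camera("top");cv2.imwrite("pics/s7.png",cv2.resize(im[190:310,245:365],(600,600),interpolation=cv2.INTER_CUBIC))
print(now()); go((-165,-61.5,8),"push"); go((-165,-50,8),"push")
```

```text
(array([-164.8,  -74.5,   10.3]), array([-0.2, -0. ,  0.3]), 6.9, 47.0)
(-165, -61.5, 8) shift cm [ 0.96 -0.02  0.9 ] rot deg [-0.  0. -0.]
(-165, -50, 8) shift cm [ 1.93 -0.02  1.53] rot deg [-0.  0. -0.]
```

View pics/s7.png

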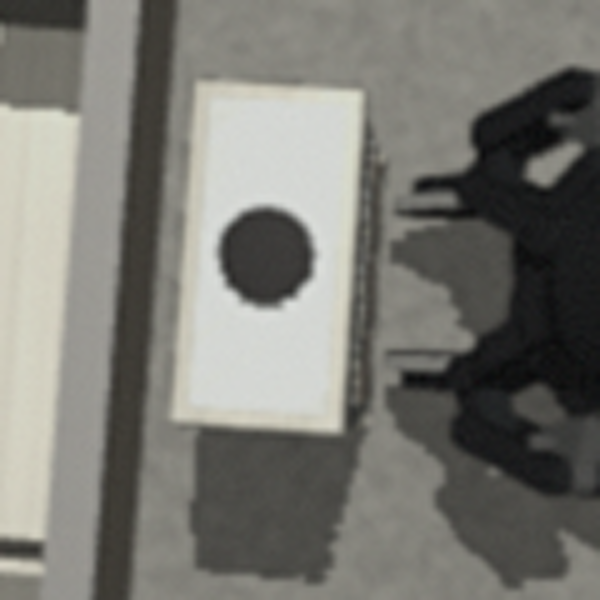

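The tin now stands flat, about 28 mm from the panel. I'll slide it in.

Emit:
send_rows(series=[0.1,0,0.35,0,0,0,0.55,0.4,0,0.55,0,0,0,0.55,0.7,0,0.75,0,0,0,0.55,0.95,0,0.9,0,0,0,0.55,1.15,0,1.03,0,0,0,0.55,1.35,0,1.16,0,0,0,0.55,1.55,0,1.29,0,0,0,0.55,1.75,0,1.42,0,0,0,0.55,1.95,0,1.55,0,0,0,0.55,2.15,0,1.68,0,0,0,0.55])

```text
clock: 7.73
tcp_pos: [0.4865, 0.0781, 0.008]
orientation: [-0.192, 0.705, 0.65, 0.209]
wrist_force: [-0.3, -2.8, 1.5]
finger_gap: 0.047
```

Emit:
send_rows(series=[0.12,0,0.08,0,0,0,0.55,0.24,0,0.16,0,0,0,0.55,0.36,0,0.23,0,0,0,0.55,0.48,0,0.31,0,0,0,0.55,0.6,0,0.39,0,0,0,0.55,0.6,0,0.39,0,0,0,0.55])

```text
clock: 8.23
tcp_pos: [0.4865, 0.0854, 0.0077]
orientation: [-0.192, 0.705, 0.65, 0.208]
wrist_force: [0.3, -2.5, -0.2]
finger_gap: 0.0469
```

Run:
```python
from h import *
print(now())
```

```text
(array([-165.1,  -39.9,    7.7]), array([ 0.5, -2.4, -0.2]), 8.23, 46.9)
```

Emit:
send_rows(series=[0.08,0,0.05,0,0,0,0.55,0.17,0,0.11,0,0,0,0.55,0.25,0,0.16,0,0,0,0.55,0.25,0,0.16,0,0,0,0.55])

```text
clock: 8.57
tcp_pos: [0.4867, 0.0858, 0.0075]
orientation: [-0.191, 0.706, 0.65, 0.206]
wrist_force: [-6.4, -13.9, 3.8]
finger_gap: 0.047
```

Emit:
send_rows(series=[0.06,0,0.04,0,0,0,0.55,0.12,0,0.08,0,0,0,0.55,0.12,0,0.08,0,0,0,0.55])

```text
clock: 8.82
tcp_pos: [0.4867, 0.0859, 0.0074]
orientation: [-0.19, 0.707, 0.649, 0.205]
wrist_force: [-8.3, -20.0, 6.3]
finger_gap: 0.0468
```

The tin is on the panel: the force rose to 20 N. I'll back off at once and retreat upward.

Emit:
send_rows(series=[-0.4,0,-0.25,0,0,0,0.55,-1,0,-0.65,0,0,0,0.55,-2,0,-1.3,0,0,0,0.55,-2.5,0,-3,0,0,0,0.55,-2.5,0,-6,0,0,0,0.55,-2,0,-9,0,0,0,0.7,-1,0,-12,0,0,0,0.85,1,0,-15,0,0,0,1,3,0,-18,0,0,0,1,5,0,-21,0,0,0,1])

```text
clock: 9.65
tcp_pos: [0.4811, 0.0178, 0.2132]
orientation: [-0.193, 0.705, 0.649, 0.209]
wrist_force: [0.4, -1.0, -0.5]
finger_gap: 0.0852
```

Run:
```python
from h import *
print(now())
im=read_camera("top");cv2.imwrite("pics/s8.png",np.hstack([cv2.resize(im[120:270,230:380],(400,400)),cv2.resize(read_camera("side")[140:290,210:360],(400,400))]))
go((-168,-26,260),"pinch")
```

```text
(array([-165. , -107.7,  213.2]), array([ 0.4, -1. , -0.5]), 9.65, 85.2)
(-168, -26, 260) shift cm [ 9.26 -0.56  0.85] rot deg [ 26.1 -25.4 -87.2]
```

View pics/s8.png

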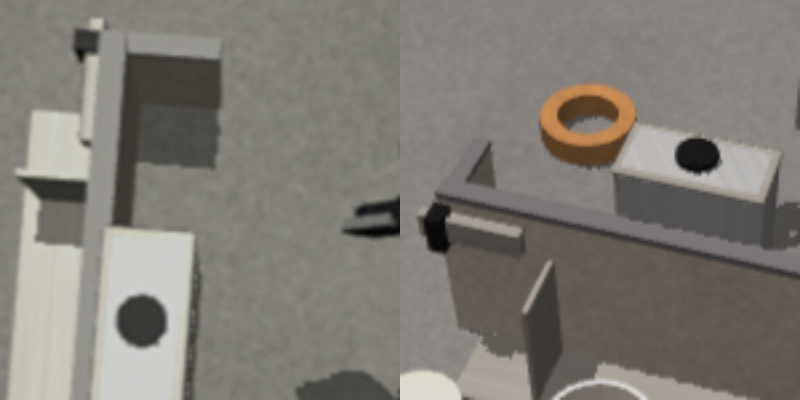

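Top view: the tin stands with its back along the panel, cap at crop (142,320). Side view: it is upright. Next I'll pinch it across y above the panel.

Run:
```python
from h import *
f=lambda c,z:toc(px2w("top",(c[0]/2.6667+230,c[1]/2.6667+120),z)).round(1)
print("cap",f((142,320),.18),"back",f((103,229),.172),"front",f((194,236),.172),f((184,399),.172))
print("fin",f((140,56),.13),f((220,60),.13),"panel edge",f((126,36),.14),f((88,399),.14))
m=silhouettes("top","tin")
for d in m: print(d["p"],d["box"])
```

```text
cap [-168.  -24.  180.] back [-119.     1.4  172. ] front [-119.6  -48.7  172. ] [-209.1  -49.3  172. ]
fin [-10.   -8.4 130. ] [ -9.3 -55.5 130. ] panel edge [ -1.6  -0.4 140. ] [-212.9    6.4  140. ]
0.69 [261.3, 205.1, 41.0, 69.6]
0.63 [400.2, 274.2, 162.4, 135.3]
```

Emit:
send_rows(series=[-1,0,-1.5,1.8,-1.8,-6.1,1,-2,0,-3,3.6,-3.5,-12.2,1,-2.5,0,-4.3,5.5,-5.3,-18.3,1,-2.5,0,-4.3,7.3,-7.1,-24.4,1,-2.5,0,-4.3,9.1,-8.9,-30.5,1,-1,0,-4,11,-10.7,-36.6,1,1,0,-3,12.8,-12.4,-42.7,1,3,0,-2,14.6,-14.2,-48.8,1,5,0,-1,16.4,-16,-55,1,6,0,0,18.2,-17.8,-61,1])

```text
clock: 10.63
tcp_pos: [0.4855, 0.0697, 0.2435]
orientation: [-0.067, 0.263, 0.96, 0.07]
wrist_force: [0.2, 0.1, -0.4]
finger_gap: 0.0854
```

Run:
```python
from h import *
print(now());go((-168,-25,250),"pinch")
```

```text
(array([-164.9,  -55.6,  243.5]), array([ 0.1,  0.1, -0.4]), 10.63, 85.4)
(-168, -25, 250) shift cm [ 1.68  2.66 -0.11] rot deg [  7.8  -8.  -25.9]
```

Emit:
send_rows(series=[0.3,0.5,0,1.6,-1.6,-5.2,1,0.7,1,0,3.1,-3.2,-10.4,1,1,1.6,0,4.7,-4.8,-15.5,1,1.3,2.1,0,6.2,-6.4,-20.7,1,1.7,2.7,0,7.8,-8,-25.9,1,1.7,2.7,0,7.8,-8,-25.9,1,1.7,2.7,0,7.8,-8,-25.9,1])

```text
clock: 11.22
tcp_pos: [0.4842, 0.1, 0.2485]
orientation: [-0.002, 0.044, 0.999, 0.001]
wrist_force: [1.4, -0.2, -0.5]
finger_gap: 0.0853
```

Run:
```python
from h import *
print(now());go((-168,-25,145),"pinch")
```

```text
(array([-168.7,  -25.5,  248.5]), array([ 1.4, -0. , -0.5]), 11.22, 85.3)
(-168, -25, 145) shift cm [-0.1   0.04 10.35] rot deg [ 0.1 -0.2 -0.3]
```

Emit:
send_rows(series=[-0.1,0,2.5,0,0,0,1,-0.1,0,5,0,0,0,1,-0.1,0,7,0,0,0,1,-0.1,0,8.5,0,0,0,1,-0.1,0,9.6,0,0,0,1,-0.1,0,10.3,0,0,0,1,-0.1,0,10.8,0,0,0,1,-0.1,0,10.8,0,0,0,1])

```text
clock: 11.88
tcp_pos: [0.4855, 0.0986, 0.1403]
orientation: [-0.002, 0.045, 0.999, 0.0]
wrist_force: [0.1, -0.5, 0.0]
finger_gap: 0.0854
```

Emit:
send_rows(newtons=20, series=[0,0,0,0,0,0,0.8,0,0,0,0,0,0,0.7,0,0,0,0,0,0,0.65,0,0,0,0,0,0,0.6,0,0,0,0,0,0,0.55,0,0,0,0,0,0,0.5,0,0,0,0,0,0,0.5])

```text
clock: 12.47
tcp_pos: [0.4867, 0.0993, 0.1424]
orientation: [0.0, 0.044, 0.999, 0.0]
wrist_force: [-0.6, 1.4, 6.4]
finger_gap: 0.0494
```

Run:
```python
from h import *
print(now(),get_state()["ft_torque"].round(2));go((-168,-25,145),"pinch")
```

```text
(array([-166.2,  -26. ,  142.4]), array([-0.7,  1.4,  6.4]), 12.47, 49.4) [0.15 0.15 0.  ]
(-168, -25, 145) shift cm [ 0.18  0.1  -0.26] rot deg [ 0.   0.  -0.3]
```

Emit:
send_rows(series=[0,0,-0.15,0,0,0,0.5,-0.4,0,-0.15,0,0,0,0.5,-1,0,-0.15,0,0,0,0.5,-1.7,0,-0.15,0,0,0,0.5,-2.4,0,-0.15,0,0,0,0.5,-3.1,0,-0.15,0,0,0,0.5,-3.8,0,-0.15,0,0,0,0.5,-4.4,0,-0.15,0,0,0,0.5,-4.8,0,-0.15,0,0,0,0.5,-5,0,-0.15,0,0,0,0.5])

```text
clock: 13.3
tcp_pos: [0.5384, 0.095, 0.1457]
orientation: [0.002, 0.044, 0.999, 0.001]
wrist_force: [-0.9, 1.4, 14.2]
finger_gap: 0.0495
```

Run:
```python
from h import *
print(now(),get_state()["ft_torque"].round(2));go((-72,-26,144),"pinch")
im=read_camera("top");cv2.imwrite("pics/s9.png",cv2.resize(im[120:270,230:380],(500,500)))
```

```text
(array([-114.2,  -26.1,  145.7]), array([-1. ,  1.4, 14.2]), 13.3, 49.5) [ 0.31  0.49 -0.07]
(-72, -26, 144) shift cm [-4.22  0.03  0.19] rot deg [ 0.1  0.2 -0.3]
```

Emit:
send_rows(series=[-0.3,0,-0.15,0,0,0,0.5,-0.8,0,-0.25,0,0,0,0.5,-1.4,0,-0.25,0,0,0,0.5,-2,0,-0.25,0,0,0,0.5,-2.6,0,-0.25,0,0,0,0.5,-3.1,0,-0.25,0,0,0,0.5,-3.6,0,-0.25,0,0,0,0.5,-3.9,0,-0.25,0,0,0,0.5,-4.2,0,-0.25,0,0,0,0.5,-4.2,0,-0.25,0,0,0,0.5])

```text
clock: 14.18
tcp_pos: [0.5786, 0.0907, 0.1451]
orientation: [-0.0, 0.044, 0.999, 0.0]
wrist_force: [0.2, -0.7, -3.8]
finger_gap: 0.0491
```

Run:
```python
from h import *
print(now(),get_state()["ft_torque"].round(2))
im=read_camera("top");cv2.imwrite("pics/s9.png",np.hstack([cv2.resize(im[120:245,240:365],(400,400)),cv2.resize(read_camera("side")[140:265,210:335],(400,400))]))
```

```text
(array([-73.9, -27. , 145.1]), array([ 0.3, -0.7, -3.8]), 14.18, 49.1) [-0.08 -0.08  0.  ]
```

View pics/s9.png

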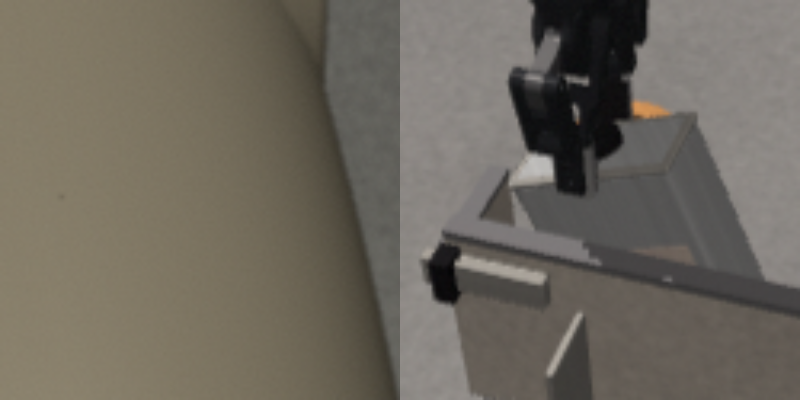

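The side view shows the tin has pitched about the pinch axis: its top runs ahead in +x and its bottom lags. I'll measure the tilt and then right it.

```bash
cat >> h.py <<'E'
def side_y(c,y):  # side pixel -> corner coords on plane y (mm)
    ci=camera_info("side");d=C.T@rot(ci["attitude"])@np.linalg.inv(ci["K"])@[c[0],c[1],1];o=toc(ci["xyz"])
    return (o+d*(y-o[1])/d[1]).round(1)
E
python3 - <<'E'
from h import *
g=lambda c:((c[0]-400)/3.2+210,c[1]/3.2+140)
for y in(0,-4):print("L",side_y(g((513,188)),y),"R",side_y(g((665,180)),y),"Rfar",side_y(g((697,115)),y-50),"Rfarlow",side_y(g((763,278)),y-50),"fin top",side_y(g((512,172)),-55),"panel",side_y(g((443,235)),0))
E
```

```text
L [-36.6   0.  167.4] R [-124.4    0.   195.4] Rfar [-126.2  -50.   200.2] Rfarlow [-165.5  -50.    87.3] fin top [ -8.9 -55.  126.2] panel [ 11.9   0.  119. ]
L [-34.6  -4.  163.5] R [-123.    -4.   191.7] Rfar [-124.9  -54.   196.8] Rfarlow [-164.5  -54.    83.2] fin top [ -8.9 -55.  126.2] panel [ 11.9   0.  119. ]
```

Emit:
send_rows(series=[0,0,0.1,0,0,0,0.5,0,0,0.2,0,0,0,0.5,0.3,0,0.25,0,0,0,0.5,0.6,0,0.25,0,0,0,0.5,0.9,0,0.3,0,0,0,0.5,1.2,0,0.3,0,0,0,0.5,1.5,0,0.35,0,0,0,0.5,1.8,0,0.4,0,0,0,0.5,2.1,0,0.4,0,0,0,0.5])

```text
clock: 15.03
tcp_pos: [0.5602, 0.0931, 0.1453]
orientation: [0.004, 0.044, 0.999, 0.001]
wrist_force: [1.0, 0.6, 11.9]
finger_gap: 0.0493
```

Run:
```python
from h import *
print(now(),get_state()["ft_torque"].round(2))
read_camera("side")
for d in silhouettes("side","tin"):
    print(d["p"],d["box"])
    x=d["box"]
    if d["p"]>.3 and 230<x[0]<340:
        cs,_=cv2.findContours(d["pixels"].astype("uint8"),0,1); c=max(cs,key=cv2.contourArea)
        print(cv2.approxPolyDP(c,2,True)[:,0].tolist())
```

```text
(array([-92.3, -26.2, 145.3]), array([ 1. ,  0.7, 11.9]), 15.03, 49.3) [ 0.08 -0.45 -0.04]
0.88 [357.3, 123.9, 112.1, 91.6]
0.58 [251.9, 177.6, 73.9, 50.3]
[[326, 226], [311, 179], [283, 180], [282, 201], [278, 205], [270, 203], [267, 192], [259, 188], [253, 196], [257, 210], [261, 214]]
```

Run:
```python
from h import *
a,b=side_y((311,179),-50),side_y((326,226),-50);print(a,b,np.degrees(np.arctan2(a[0]-b[0],a[2]-b[2])))
print(side_y((253,196),0))
```

```text
[-140.9  -50.   196.9] [-170.4  -50.    91.1] 15.579957540317224
[-51.9   0.  177.7]
```

Emit:
send_rows(series=[0.3,0,0,0,0,0,0.5,0.6,0,0,0,0,0,0.5,0.9,0,0.05,0,0,0,0.5,1.2,0,0.1,0,0,0,0.5,1.5,0,0.2,0,0,0,0.5,1.8,0,0.3,0,0,0,0.5,1.8,0,0.3,0,0,0,0.5])

```text
clock: 15.72
tcp_pos: [0.5426, 0.095, 0.1439]
orientation: [0.005, 0.044, 0.999, 0.001]
wrist_force: [-0.9, 1.0, 19.0]
finger_gap: 0.0496
```

```bash
cat > t.py <<'E'
from h import *
print(now(),get_state()["ft_torque"].round(2))
read_camera("side")
for d in silhouettes("side","tin"):
    x=d["box"]
    if d["p"]>.3 and 230<x[0]<340:
        cs,_=cv2.findContours(d["pixels"].astype("uint8"),0,1); c=max(cs,key=cv2.contourArea)
        p=cv2.approxPolyDP(c,2,True)[:,0]; print(p.tolist())
        a=p[np.argmax(p[:,0]-p[:,1])];b=p[np.argmax(p[:,0]+.6*p[:,1])]
        A1,B1=side_y(a,-50),side_y(b,-50)
        print(a,b,A1,B1,"tilt",np.degrees(np.arctan2(A1[0]-B1[0],A1[2]-B1[2])))
E
python3 t.py
```

```text
(array([-110.1,  -25.7,  143.9]), array([-0.9,  0.9, 19. ]), 15.72, 49.6) [ 0.16 -0.17 -0.  ]
[[262, 194], [261, 199], [268, 215], [323, 227], [329, 225], [321, 184], [295, 183], [289, 208], [279, 206], [277, 195], [269, 186]]
[321 184] [329 225] [-158.9  -50.   190.1] [-176.1  -50.    95.3] tilt 10.283570651135276
```

Emit:
send_rows(series=[0.3,0,0,0,0,0,0.5,0.6,0,0,0,0,0,0.5,0.9,0,0,0,0,0,0.5,1.2,0,0,0,0,0,0.5,1.5,0,0.05,0,0,0,0.5,1.8,0,0.05,0,0,0,0.5,2.1,0,0.1,0,0,0,0.5,2.1,0,0.1,0,0,0,0.5])

```text
clock: 16.48
tcp_pos: [0.519, 0.0969, 0.1399]
orientation: [0.002, 0.044, 0.999, 0.001]
wrist_force: [-1.4, 0.5, 7.8]
finger_gap: 0.0493
```

```bash
python3 t.py
```

```text
(array([-133.7,  -25.8,  139.9]), array([-1.5,  0.4,  7.8]), 16.48, 49.3) [0.28 0.02 0.02]
[[280, 186], [274, 197], [277, 217], [335, 229], [335, 190], [307, 187], [305, 209], [299, 212], [292, 208], [291, 199]]
[335 190] [335 229] [-184.1  -50.   182.8] [-187.9  -50.    88.2] tilt 2.3002851150749595
```

Emit:
send_rows(series=[0.1,0,-0.1,0,0,0,0.55,0.1,0,-0.2,0,0,0,0.65,0.1,0,-0.2,0,0,0,0.8,0.1,0,-0.2,0,0,0,1,0.1,0,-0.2,0,0,0,1,0.1,0,-0.2,0,0,0,1])

```text
clock: 17.08
tcp_pos: [0.5168, 0.0963, 0.1392]
orientation: [-0.001, 0.044, 0.999, 0.0]
wrist_force: [-0.5, 0.3, -0.9]
finger_gap: 0.0852
```

```bash
python3 t.py
python3 - <<'E'
from h import *
d=[d for d in silhouettes("side","tin") if 230<d["box"][0]<345]
print([(x["p"],x["box"]) for x in d])
im=read_camera("side");cv2.imwrite("pics/s10.png",cv2.resize(im[150:270,230:350],(600,600),interpolation=cv2.INTER_CUBIC))
print("pred corners",[w2px("side",A+C@(np.array(c)/1000)).round(1).tolist() for c in[(-187,0,172),(-187,-50,172),(-87,0,172),(-187,-50,140)]])
go((-137,-25.5,150),"pinch")
E
```

```text
(array([-135.9,  -26.6,  139.2]), array([-0.5,  0.3, -0.9]), 17.08, 85.2) [-0.01 -0.02 -0.02]
[[279, 199], [280, 214], [283, 218], [337, 229], [339, 226], [339, 193], [305, 187], [303, 212], [300, 215], [291, 214], [287, 202]]
[339 193] [339 226] [-191.4  -50.   177.8] [-195.2  -50.    98.2] tilt 2.733150647629653
[(0.7, [276.7, 186.0, 65.3, 44.7])]
pred corners [[328.9, 214.0], [336.4, 195.0], [272.4, 202.4], [335.6, 208.6]]
(-137, -25.5, 150) shift cm [ 0.12  0.11 -1.07] rot deg [ 0.  -0.1 -0.3]
```

View pics/s10.png

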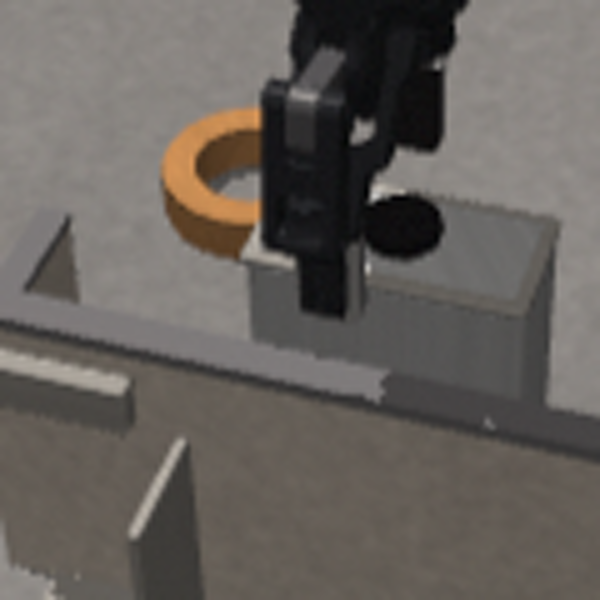

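The tin stands upright again (cap at crop (405,227)). The finger sat several mm to +x of the cap. I'll work out a centred regrip and this time lift the tin just clear of the table, so it can't pitch.

Run:
```python
from h import *
g=lambda c:(c[0]/5+230,c[1]/5+150)
for y in(-25,-30):print("cap",side_y(g((405,224)),y))
print("backL",side_y(g((247,262)),0),side_y(g((247,262)),-5),"backR",side_y(g((525,310)),0),side_y(g((525,310)),-5),"frontR",side_y(g((556,218)),-50))
print("finlip",side_y(g((70,218)),-55))
for z in(.165,.17,.172):print(toc(px2w("side",g((525,310)),z)).round(1),toc(px2w("side",g((556,218)),z)).round(1),toc(px2w("side",g((247,262)),z)).round(1))
print("panel top front edge",[toc(px2w("side",g(c),.14)).round(1) for c in((100,318),(300,352))])
```

```text
cap [-148.4  -25.   183.7]
cap [-146.9  -30.   179.2]
backL [-99.8   0.  175.3] [-97.8  -5.  170.5] backR [-197.2    0.   179.4] [-196.1   -5.   174.6] frontR [-195.3  -50.   177.4]
finlip [ -6.8 -55.  126. ]
[-193.9  -15.   165. ] [-192.5  -64.   165. ] [-95.5 -10.7 165. ]
[-195.    -9.8  170. ] [-193.6  -58.4  170. ] [-97.6  -5.5 170. ]
[-195.5   -7.7  172. ] [-194.1  -56.1  172. ] [-98.4  -3.5 172. ]
panel top front edge [array([-45.2,   6.4, 140. ]), array([-118.4,    2.3,  140. ])]
```

Emit:
send_rows(newtons=30, series=[0.4,0.05,-0.2,0,0,0,1,0.8,0.1,-0.4,0,0,0,1,1.05,0.1,-0.4,0,0,0,1,1.05,0.1,-0.4,0,0,0,0.8,1.05,0.1,-0.4,0,0,0,0.7,1.05,0.1,-0.4,0,0,0,0.6,1.05,0.1,-0.45,0,0,0,0.5,1.05,0.1,-0.6,0,0,0,0.5,1.05,0.1,-0.75,0,0,0,0.5,1.05,0.1,-0.75,0,0,0,0.5])

```text
clock: 18.12
tcp_pos: [0.5063, 0.0982, 0.1467]
orientation: [-0.001, 0.044, 0.999, 0.0]
wrist_force: [-0.1, -0.3, -4.4]
finger_gap: 0.0488
```

```bash
python3 t.py
```

```text
(array([-146.5,  -25.5,  146.7]), array([-0.1, -0.3, -4.4]), 18.12, 48.8) [-0.01 -0.   -0.04]
[[287, 182], [279, 198], [282, 218], [339, 229], [341, 192], [314, 188], [312, 208], [308, 211], [298, 207], [298, 201], [291, 195], [290, 184]]
[341 192] [339 229] [-194.8  -50.   180.9] [-195.6  -50.    90.4] tilt 0.5064688370090296
```

Emit:
send_rows(series=[0,0,-0.1,0,0,0,0.5,0,0,-0.15,0,0,0,0.5,0,0,-0.15,0,0,0,0.5])

```text
clock: 18.47
tcp_pos: [0.5066, 0.0982, 0.1486]
orientation: [-0.0, 0.044, 0.999, 0.0]
wrist_force: [-0.2, 0.3, -4.1]
finger_gap: 0.0487
```

Emit:
send_rows(series=[-0.2,0,0,0,0,0,0.5,-0.6,0,0,0,0,0,0.5,-1.2,0,0,0,0,0,0.5,-1.9,0,0,0,0,0,0.5,-2.7,0,0,0,0,0,0.5,-3.5,0,0,0,0,0,0.5,-4.3,0,0,0,0,0,0.5,-5,0,0,0,0,0,0.5,-5.6,0,0,0,0,0,0.5,-6,0,0,0,0,0,0.5])

```text
clock: 19.3
tcp_pos: [0.5673, 0.0928, 0.1482]
orientation: [-0.0, 0.044, 0.999, 0.0]
wrist_force: [0.1, 0.1, -4.0]
finger_gap: 0.0489
```

```bash
python3 t.py
```

```text
(array([-85.2, -25.9, 148.2]), array([ 0.1,  0.1, -4. ]), 19.3, 48.9) [ 0.01 -0.05  0.01]
[[247, 185], [245, 192], [249, 211], [307, 222], [305, 185], [278, 180], [278, 197], [273, 203], [264, 199], [263, 191], [253, 180]]
[305 185] [307 222] [-129.9  -50.   180.9] [-133.2  -50.    91. ] tilt 2.1022382456060287
```

Emit:
send_rows(series=[-0.4,0,0,0,0,0,0.5,-0.8,0,0,0,0,0,0.5,-1.2,0,0,0,0,0,0.5,-1.5,0,0,0,0,0,0.5,-1.8,0,0,0,0,0,0.5,-2,0,0,0,0,0,0.5,-2,0,0,0,0,0,0.5])

```text
clock: 19.98
tcp_pos: [0.5868, 0.0911, 0.1484]
orientation: [-0.0, 0.044, 0.999, 0.0]
wrist_force: [0.5, -0.4, -3.7]
finger_gap: 0.0488
```

Emit:
send_rows(series=[-0.08,0,0,0,0,0,0.5,-0.16,0,0,0,0,0,0.5,-0.24,0,0,0,0,0,0.5,-0.3,0,0,0,0,0,0.5,-0.3,0,0,0,0,0,0.5])

```text
clock: 20.4
tcp_pos: [0.5893, 0.0909, 0.1484]
orientation: [-0.0, 0.044, 0.999, 0.0]
wrist_force: [0.2, -0.3, -3.9]
finger_gap: 0.0488
```

```bash
python3 t.py
```

```text
(array([-63.1, -25.9, 148.4]), array([ 0.2, -0.2, -3.9]), 20.4, 48.8) [ 0.03 -0.01  0.  ]
[[235, 184], [233, 191], [238, 209], [283, 219], [295, 219], [295, 182], [265, 177], [263, 200], [254, 199], [250, 187], [244, 185], [240, 179]]
[295 182] [295 219] [-111.6  -50.   183.3] [-109.4  -50.    92.3] tilt -1.3849029219420257
```

Emit:
send_rows(series=[-0.05,0,0,0,0,0,0.5,-0.1,0,0,0,0,0,0.5,-0.15,0,0,0,0,0,0.5,-0.2,0,0,0,0,0,0.5,-0.2,0,0,0,0,0,0.5])

```text
clock: 20.92
tcp_pos: [0.5914, 0.0908, 0.1484]
orientation: [-0.0, 0.044, 0.999, 0.0]
wrist_force: [-0.1, 0.2, -4.3]
finger_gap: 0.0491
```

Emit:
send_rows(series=[-0.05,0,0,0,0,0,0.5,-0.1,0,0,0,0,0,0.5,-0.15,0,0,0,0,0,0.5,-0.15,0,0,0,0,0,0.5])

```text
clock: 21.25
tcp_pos: [0.5929, 0.0906, 0.1484]
orientation: [-0.0, 0.044, 0.999, 0.0]
wrist_force: [-0.1, 0.3, -3.8]
finger_gap: 0.0491
```

Emit:
send_rows(series=[-0.05,0,0,0,0,0,0.5,-0.1,0,0,0,0,0,0.5,-0.15,0,0,0,0,0,0.5,-0.15,0,0,0,0,0,0.5])

```text
clock: 21.58
tcp_pos: [0.5944, 0.0905, 0.1484]
orientation: [-0.0, 0.044, 0.999, 0.0]
wrist_force: [-0.2, -0.1, -4.2]
finger_gap: 0.0488
```

Emit:
send_rows(series=[-0.05,0,0,0,0,0,0.5,-0.1,0,0,0,0,0,0.5,-0.15,0,0,0,0,0,0.5,-0.15,0,0,0,0,0,0.5])

```text
clock: 21.92
tcp_pos: [0.5959, 0.0904, 0.1484]
orientation: [-0.0, 0.044, 0.999, 0.0]
wrist_force: [0.5, 0.2, -4.2]
finger_gap: 0.0491
```

Emit:
send_rows(series=[-0.05,0,0,0,0,0,0.5,-0.1,0,0,0,0,0,0.5,-0.15,0,0,0,0,0,0.5,-0.15,0,0,0,0,0,0.5])

```text
clock: 22.25
tcp_pos: [0.5967, 0.0903, 0.1483]
orientation: [-0.001, 0.044, 0.999, 0.0]
wrist_force: [-2.0, 0.1, -2.6]
finger_gap: 0.0486
```

Emit:
send_rows(series=[-0.05,0,0,0,0,0,0.5,-0.1,0,0,0,0,0,0.5,-0.15,0,0,0,0,0,0.5,-0.15,0,0,0,0,0,0.5])

```text
clock: 22.58
tcp_pos: [0.5976, 0.0902, 0.1481]
orientation: [-0.002, 0.044, 0.999, 0.0]
wrist_force: [-5.7, 1.3, -1.6]
finger_gap: 0.049
```

```bash
python3 t.py
```

```text
(array([-54.8, -26. , 148.1]), array([-5.8,  0.8, -1.6]), 22.58, 49.0) [ 0.13  1.2  -0.1 ]
```

Contact with the stop was felt at about 2 N, and the force is now 5.8 N. I'll ease the press slightly and lower the tin onto the table.

Emit:
send_rows(series=[0.06,0,0.1,0,0,0,0.5,0.06,0,0.2,0,0,0,0.5,0.06,0,0.3,0,0,0,0.5,0.06,0,0.4,0,0,0,0.5,0.06,0,0.4,0,0,0,0.5])

```text
clock: 23.1
tcp_pos: [0.5975, 0.0902, 0.1449]
orientation: [-0.001, 0.044, 0.999, 0.0]
wrist_force: [-6.7, 0.4, 1.7]
finger_gap: 0.0485
```

Emit:
send_rows(series=[0,0,0.1,0,0,0,0.5,0,0,0.2,0,0,0,0.5,0,0,0.2,0,0,0,0.5])

```text
clock: 23.35
tcp_pos: [0.5975, 0.0903, 0.1448]
orientation: [-0.0, 0.044, 0.999, 0.0]
wrist_force: [-10.2, -0.1, 11.1]
finger_gap: 0.0489
```

Emit:
send_rows(series=[0.08,0.05,-0.15,0,0,0,0.5,0.08,0.1,-0.15,0,0,0,0.5,0.08,0.15,-0.15,0,0,0,0.5,0.08,0.15,-0.15,0,0,0,0.5])

```text
clock: 23.68
tcp_pos: [0.5974, 0.0911, 0.1447]
orientation: [-0.0, 0.044, 0.999, -0.001]
wrist_force: [-6.0, -2.6, 4.5]
finger_gap: 0.0485
```

```bash
python3 t.py
```

```text
(array([-55.1, -25.1, 144.7]), array([-5.7, -3. ,  4.5]), 23.68, 48.5) [-0.53  1.47 -0.14]
[[230, 189], [235, 207], [287, 219], [292, 217], [289, 186], [285, 183], [261, 178], [261, 196], [257, 201], [249, 199], [246, 190], [236, 183]]
[289 186] [292 217] [-100.1  -50.   171.4] [-103.5  -50.    95.9] tilt 2.5784652046060135
```

Emit:
send_rows(series=[0.05,-0.03,0,0,0,0,0.55,0.05,-0.03,0,0,0,0,0.6,0.05,-0.03,0,0,0,0,0.65,0.05,-0.03,0,0,0,0,0.7,0.05,-0.03,0,0,0,0,0.8,0.05,-0.03,0,0,0,0,1,0.05,-0.03,0,0,0,0,1,0.05,-0.03,0,0,0,0,1])

```text
clock: 24.45
tcp_pos: [0.5971, 0.0915, 0.1439]
orientation: [-0.0, 0.044, 0.999, 0.0]
wrist_force: [-0.3, 0.4, 0.9]
finger_gap: 0.0855
```

Emit:
send_rows(series=[0,0,-0.5,0,0,0,1,0,0,-1.5,0,0,0,1,0,0,-3,0,0,0,1,0,0,-5.5,0,0,0,1,0,0,-8,0,0,0,1,0,0,-10,0,0,0,1,2,0,-11,0,0,0,0.8,5,-1,-11,0,0,0,0.5,8,-2,-11,0,0,0,0.3,11,-4,-11,0,0,0,0])

```text
clock: 25.28
tcp_pos: [0.4833, 0.062, 0.2551]
orientation: [0.0, 0.043, 0.999, 0.0]
wrist_force: [0.2, -1.8, 1.9]
finger_gap: 0.0388
```

Emit:
send_rows(series=[3,-3,0,0,0,0,0,6,-6,0,0,0,0,0,9,-9,0,0,0,0,0,11,-12,0,0,0,0,0,12,-15,0,0,0,0,0,12,-18,0,0,0,0,0,12,-20,0,0,0,0,0,12,-20,0,0,0,0,0])

```text
clock: 25.95
tcp_pos: [0.347, -0.1307, 0.2554]
orientation: [0.001, 0.046, 0.999, -0.001]
wrist_force: [0.8, -0.1, -0.6]
finger_gap: -0.0
```

```bash
cat > v.py <<'E'
from h import *
print(now())
for n in("top","side"):
    im=read_camera(n)
    for l in("tin","end_stop","corner"):
      for d in silhouettes(n,l):
        x=d["box"]
        if d["p"]>.4:
            cs,_=cv2.findContours(d["pixels"].astype("uint8"),0,1); c=max(cs,key=cv2.contourArea)
            print(n,l,round(d["p"],2),x,cv2.approxPolyDP(c,2,True)[:,0].tolist())
    cv2.imwrite(f"pics/end_{n}.png",im)
im=cv2.imread("pics/end_top.png");g=cv2.cvtColor(im,cv2.COLOR_BGR2GRAY)
# profile along image row direction through fin/tin boundary and panel
print("col 290 rows125-225",g[125:225:1,290].tolist())
print("row 185 cols 255-315",g[185,255:320].tolist())
dark=(g<60).astype("uint8");dark[:, :250]=0;dark[:120]=0;dark[260:]=0;dark[:,330:]=0
n_,_,s,ce=cv2.connectedComponentsWithStats(dark)
for i in range(1,n_):
    if s[i][4]>60:print("dark",s[i],ce[i],toc(px2w("top",ce[i],.18)).round(1))
E
python3 v.py
```

```text
(array([-286.5, -266.7,  255.4]), array([ 0.8, -0. , -0.6]), 25.95, -0.0)
top tin 0.82 [268.7, 134.8, 37.8, 80.5] [[276, 132], [270, 198], [281, 214], [305, 215], [309, 199], [309, 135]]
top tin 0.65 [396.6, 262.9, 166.0, 118.8] [[396, 328], [399, 333], [436, 356], [441, 355], [441, 347], [445, 344], [469, 338], [491, 341], [513, 330], [532, 331], [561, 343], [565, 341], [564, 337], [441, 266], [433, 266], [428, 271]]
top tin 0.65 [169.5, 206.2, 53.4, 42.7] [[178, 210], [170, 224], [170, 232], [178, 244], [187, 248], [206, 248], [218, 241], [219, 225], [204, 209], [195, 205]]
top end_stop 0.87 [258.8, 122.8, 56.7, 51.2] [[266, 126], [258, 131], [258, 139], [262, 143], [261, 173], [264, 169], [266, 136], [269, 130]]
top corner 0.86 [228.3, 122.9, 85.2, 230.3] [[267, 126], [258, 132], [258, 140], [262, 144], [260, 161], [242, 162], [240, 181], [236, 183], [240, 191], [231, 298], [227, 301], [230, 304], [228, 324], [251, 327], [250, 352], [259, 352], [268, 339], [277, 243], [278, 209], [269, 193], [274, 132]]
side tin 0.72 [355.9, 125.6, 114.2, 89.1] [[467, 143], [420, 123], [361, 165],
[... 1020 characters left out ...]
2, 54, 65, 66, 68, 68, 67, 67, 70, 70, 69, 71, 71]
row 185 cols 255-315 [195, 192, 194, 194, 193, 193, 193, 183, 156, 141, 138, 140, 139, 138, 131, 134, 170, 186, 189, 191, 192, 192, 193, 193, 193, 192, 193, 192, 193, 192, 193, 193, 193, 192, 192, 194, 192, 193, 191, 192, 193, 193, 193, 193, 192, 193, 192, 193, 189, 162, 101, 75, 59, 82, 116, 120, 118, 120, 121, 123, 124, 123, 120, 121, 120]
dark [258 132   8  11  63] [261.44444444 135.95238095] [-18.3  18.4 180. ]
dark [281 157  16  19 243] [288.63374486 166.06584362] [-60.  -24.3 180. ]
dark [250 188  12   8  83] [255.39759036 191.24096386] [-100.    21.2  180. ]
dark [268 201  39  59 691] [282.34732272 218.8089725 ] [-137.5  -20.5  180. ]
```

Run:
```python
from h import *
g=cv2.cvtColor(cv2.imread("pics/end_top.png"),cv2.COLOR_BGR2GRAY).astype(float)
for r in(142,150,180,192):
    f=lambda a,s:next(c-1+ (165-g[r,c-1])/(g[r,c]-g[r,c-1]) for c in a if (g[r,c]-165)*(g[r,c-1]-165)<0)
    b=f(range(266,285),1);e=f(range(295,320),1)
    print(r,toc(px2w("top",(b,r),.172)).round(1),toc(px2w("top",(e,r),.172)).round(1))
for c in(283,290,300):
    f=next(r-1+(155-g[r-1,c])/(g[r,c]-g[r-1,c]) for r in range(126,145) if g[r,c]>155)
    print(c,toc(px2w("top",(c,f),.172)).round(1))
m=silhouettes("top","tape");print([(d["p"],d["box"]) for d in m])
```

```text
142 [-24.6  11.7 172. ] [-20.5 -48.6 172. ]
150 [-36.6  12.  172. ] [-32.5 -48.4 172. ]
180 [-80.6   0.2 172. ] [-77.4 -48.  172. ]
192 [-98.4   0.4 172. ] [-95.2 -47.8 172. ]
283 [ -8.7 -11.9 172. ]
290 [ -8.4 -22.3 172. ]
300 [ -8.4 -37.1 172. ]
[(0.9, [376.4, 144.2, 52.6, 48.7])]
```

```bash
python3 -c "
from workcell import *
print(hand_in())"
```

```text
the job is handed in; nothing more can be done
None
```

The tin is standing upright in the corner, with its back on the panel and its side on the end stop. I handed the job in at about 26 s with the arm clear; no verdict is reported.

**What I did**
- I pushed the foot of the smaller tin in until its top had ridden up the panel. I let it drop flat, then slid it back against the panel.
- I pinched the tin above the panel and moved it along. I felt for the stop, set the tin down against it and let go.

**What did not go cleanly**
- **Force on the panel:** the push against it peaked at about 22 N, more than I intended. I backed off straight away.
- **First slide:** dragging the tin along the table made it pitch about 18°. I stood it back up, took a new grip at its centre and carried it a few millimetres off the table for the rest of the way.
- **Force on the stop:** about 2 N at first touch, rising to about 10 N while I lowered the tin.

**Last checks**
- **Along the panel:** the cap centre is at x -60 mm, where about -59.5 mm was expected from the fin. The tin's side edge measures -8.5 mm against a fin face at about -9 to -10 mm, which agrees within the roughly 2 mm calibration.
- **Against the panel:** the back edge is at about 0 mm and the yaw is under 1°.
- **Not checked by eye:** I had used all 12 picture views, so the final state was checked by numbers only.
- **Other things on the table:** only the tape was checked at the end, and it has not moved. I saw no sign of contact with the others.

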